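# Latch the split test block shut

### The job

Close the split test block on the bench with its draw latch: swing the wire loop down, feel its bar in under the lip of the keeper on the sliding half (never loading the keeper with over 7 N while the lever is still up), then press the latch lever over centre until it lies fully flat and the two halves are drawn together. Press on the lever or the block with no more than 25 N, and leave the things lying round the block where they are.

Things in the scene. Friction and masses are not known exactly. Their poses are not given: they have to be found in the camera images.
- clamp: Aluminium base plate 212 x 90 x 10 mm fixed to the bench, carrying the latch and the split test block. Origin on the bench under the lever's pivot; +x runs along the plate from lever to block (plate from x -81 to +131 mm), y across, z up. The flat lever points to -x. Fixed half of the block: x 26 to 56 mm, 80 mm wide, top at z 34 mm. Behind it the sliding half: 62 x 78 mm, top at z 34 mm.
- lever_pivot (a point): Axis of the latch lever, 64 mm above the bench, along the base plate's y, between two bracket cheeks 34 mm apart over their outsides. The lever reaches 95 mm from here. Its outer 55 mm is a black grip 26 mm wide and 12 mm thick.
- lever (a joint): Latch lever angle, rad: 0 is flat (its stop), 1.57 upright; grows as it opens towards the block. It turns stiffly (0.03 N m) and stays where left. Once the loop is hooked it resists more and more (some 2 to 5 N at the grip) up to dead centre at 0.21 (0.12 to 0.30 with the keeper's setting), then goes easily to its stop.
- lever_grip: Black grip of the lever. Origin 75 mm from the pivot, on the middle of the face that is uppermost when the lever is flat (6 mm off the lever's centre line) and faces the block when the lever is upright; z points out of that face, -x along the lever to its free end.
- loop (a joint): Angle of the wire loop against the lever, rad; grows as the loop swings up. The loop's slope above the base plate's +x is this value minus joint lever. The pin is stiff (0.025 N m): the loop stays where left. It also turns with the lever, so a bar not yet drawn back to the post lifts out as the lever goes down.
- loop_pin (a point): Axis of the pin on the lever that carries the loop, 24 mm from the lever's pivot (lever flat: 23.5 mm to -x of it and 5 mm below). The loop is a U of 7 mm round steel wire, 104 mm from pin to the cross bar's centre; two straight legs 38 mm apart between centres, 2.5 mm sideways play. Rubber sleeves 10 mm thick on the legs, 6 to 30 mm from the bar, are its grip: 48 mm over their outsides, taken from outside.
- loop_bar (a point): Middle of the loop's cross bar (7 mm round wire, along the base plate's y).
- jaw (a joint): Opening of the sliding half along the base plate's +x, m: 0 is fully closed. Springs (10 N/mm) hold it about 0.006 open; the latch, closed, draws it to about 0.002 to 0.003.
- jaw_seat (a point): NOMINAL seat of the bar's centre in the keeper, a dark steel hook 20 mm wide that rides on the sliding half; axes as the base plate's. Its post faces the seat from 4 mm to -x and ends 11.5 mm above it. A level spring leaf, top 5 mm below the seat, runs from the post to 26 mm to +x. The hook is screw adjusted: it really stands 7 mm lower to 7 mm higher than this point, unreported. See or feel it.
- keeper_lip (a point): NOMINAL lower front edge of the keeper's lip: 4 mm to +x of the seat, 5 mm above it; the 6.5 mm thick lip roofs the seat, so the mouth opens to +x, 10 mm high. Same unreported height error. Lower the bar past the lip until it is felt resting on the leaf (a thin tongue that yields from 2.5 N on, 1.5 N per mm, and must not be pushed in hard), then draw it back to the post.
- carton: Small carton 50 x 82 x 34 mm, bystander; origin under its centre.
- gauge: Dial gauge lying down, 116 x 59 x 26 mm, bystander; origin under its centre.
- offcut: Wooden offcut 45 x 85 x 22 mm, bystander; origin under its centre.

How it is judged:
On the way:
1. the loop's bar is under the keeper's lip with the lever still up (x of loop_bar in the frame of jaw_seat between -0.004 and 0.004 m and z of loop_bar in the frame of jaw_seat between -0.014 and 0.0105 m and value of joint lever above 0.6 rad), for 0.1 s.
At the end, for the whole second after the job is handed in: The lever lies flat (within 0.03 rad of its stop) and at rest, the loop's bar is in the keeper's mouth (less than 4 mm to +x of the seat, and 14 mm below to 10.5 mm above its nominal height), and the sliding half is drawn to less than 3.5 mm from fully closed (value of joint lever below 0.03 rad and value of joint jaw below 0.0035 m and velocity of joint lever below 0.05 rad/s and x of loop_bar in the frame of jaw_seat below 0.004 m and z of loop_bar in the frame of jaw_seat between -0.014 and 0.0105 m); the robot touches nothing.
It fails at once if the robot presses on the latch lever's grip with more than 25 N (contact force between the arm and lever_grip above 25 N).
It fails at once if the robot presses on the sliding half with more than 25 N (contact force between the arm and jaw above 25 N).
It fails at once if the bar is forced against the keeper with more than 7 N while the lever is still up (above 1.15 rad) (contact force between loop and jaw above 7 N and value of joint lever above 1.15 rad).
It fails at once if a bystander is moved by more than 15 mm (distance of any of carton, gauge, offcut from where it was at the start of the episode above 0.015 m).
It also fails if it takes over 69 s, if anything falls off the work surface, if the arm or the gripper's body presses on something with over 40 N, if the wrist force passes 120 N, or if a joint passes its speed limit or range.

### The arm

A 6-joint arm with a two-finger parallel gripper is mounted at the origin on a cart in front of the work surface, level with it; the furniture and walls round the work are solid. World frame = base frame: x ahead of the robot, y to its left, z up, the work surface at z = 0. Lengths are in m, angles in rad, forces in N, time in s.
With the tool pointing down it reaches from about 0.35 to 0.975 m from the base axis. Payload 4.9 kg.
Tool frame: the origin (TCP) lies on the centre line of the jaws, within the pads' length; the fingertips stand 14 mm ahead of it and the grasp point (between the pads) lies 5 mm behind it (manip.nose_length is the distance from the TCP to the fingertips, in m); z points along the fingers, y is the line along which they close (so a half turn about z gives the same grasp; the last joint's range is limited). The gripper opens to 85 mm and grips with 20 to 120 N. Pads are 22 mm wide; open, the fingers measure 114 mm over their backs; the gripper's body (76 mm by 85 mm) begins 54 mm behind the grasp point. The pads swing forward as they close: fully open they stand 13 mm farther back than shut.
Start: joints at [0.985, 0.053, 1.613, -0, 1.476, -0.119], TCP at [0.281, 0.558, 0.245] pointing down, gripper open.
Joint ranges: [-3.01, 3.01], [-1.01, 2.22], [0.06, 2.58], [-1.02, 4.17], [0.09, 2.62], [-3.14, 3.14]. Speed limits (rad/s): [2.57, 2.57, 3.14, 3.14, 3.14, 3.14].

### API

Orientations are given as a unit quaternion [w, x, y, z].
In Python, from plant import manip, imaging gives the robot as it stands.
- The arm moves only by the tool play_rows, never from a script. Its argument "commands" is a list of rows, each a list of 6 numbers: the shift along the tool's x, y, z in mm, then the turn, a rotation vector about the tool's x, y, z in degrees. A call has 1 to 5 rows; each row shifts and turns the commanded pose from where the row before left it, along the tool's axes as they then stand; what a row does not reach is not made up. A row lasts 1/12 s, in which the tool goes at most 41.7 mm and 7.16 degrees, less where a joint would pass 70% of its speed; a pose out of reach is approached as far as the arm can. A call is refused whole if a number of a shift passes 41.7 or a number of a turn 7.16, either way. A call with a gripper value outside its range is refused whole. "hand" is the finger opening in mm, from 0 to 85.4, set as the call begins (left out, the last holds). The fingers move at their own pace and stop on an object; the grip force is fixed at half the most. Time passes only in rows, so rows that do not move let the fingers close. It gives the time, the measured TCP pose, the force, the opening and the grip force at its end, in the units of the state.
- manip.state(): the state, without advancing time (a new reading comes with each control period).
- imaging.grab_frame(name): name is "side" or "top"; returns a dict with "image" (384x512x3 uint8, red, green, blue), "fx", "fy", "cx", "cy" (pixels), "k1" (the pictures are not rectified: a ray, as slopes to the right and down, at radius r is drawn at 1 + k1 r^2 times it, then the intrinsics apply), "R" (3x3) and "t" (3): a world point X has camera coordinates R X + t. Camera axes: x right, y down, z forward; pixel columns grow to the right and rows downward; lengths in m; the calibration is good to about 2 mm. A picture is of the moment at which its call begins. There is no depth.
- manip.job_done(): hands the job in; it is judged then, once.
The state is a dict: "time": time; "joint_pos": joint angles; "joint_vel": joint speeds; "joint_efforts": joint torques, N m; "tool_pos": TCP position; "tool_rot": TCP orientation; "contact_force": force on the tool from outside, world axes, zero at the start; "ft_torque": the same for the moment, N m; "gripper_width": opening from 0.0 (shut) to 1.0 (fully open); "grasp_force": force on a finger pad.
Only numpy, scipy, OpenCV 4.12 (cv2) and the standard library are available. Lean on these libraries where they do the work, as an engineer would, in place of code of your own. Each camera call takes 0.05 s, during which the arm holds its last target. There are 200 camera calls.

## Working session

There is one attempt and no reset: what is moved stays moved. The work goes in short steps, Python scripts to look and compute and a tool call to move; the robot and the scene stay as the last step left them, time stands still between calls to the robot, and variables do not carry over. Pictures are saved under pics/ and viewed, at most 10 in all, crops included, and the job is handed in when it is done.

Besides the shell and the picture viewer there is one more tool, called after "Call:" as name([rows], argument=value, ...), one row to a line, values as JSON. play_rows: Moves the arm, as the interface text tells. Its arguments: {"type":"object","properties":{"commands":{"type":"array","items":{"type":"array","items":{"type":"number"}}},"hand":{"type":"number"}},"required":["commands"]}

```bash
ls; mkdir -p pics
cat > h.py <<'E'
import numpy as np, cv2
from plant import manip, imaging
from scipy.spatial.transform import Rotation as Ro
def grab(n,save=None):
    f=imaging.grab_frame(n)
    if save: cv2.imwrite('pics/'+save,f['image'][:,:,::-1])
    return f
def ray(f,u,v):
    d=np.array([(u-f['cx'])/f['fx'],(v-f['cy'])/f['fy']]); s=d.copy()
    for _ in range(20): s=d/(1+f['k1']*(s@s))
    R=np.array(f['R']);o=-R.T@np.array(f['t'])
    w=R.T@np.array([s[0],s[1],1.]); return o,w/np.linalg.norm(w)
def plane(f,u,v,z):
    o,w=ray(f,u,v); return o+w*(z-o[2])/w[2]
def proj(f,X):
    c=np.array(f['R'])@np.array(X)+np.array(f['t']); s=c[:2]/c[2]
    s=s*(1+f['k1']*(s@s)); return np.array([s[0]*f['fx']+f['cx'],s[1]*f['fy']+f['cy']])
def Rt(st): 
    q=st['tool_rot']; return Ro.from_quat([q[1],q[2],q[3],q[0]])
E
python3 - <<'E'
from h import *
np.set_printoptions(precision=4,suppress=True)
for n in('side','top'):
    f=grab(n,n+'0.png'); R=np.array(f['R']); print(n,-R.T@np.array(f['t']),R,f['fx'],f['k1'])
s=manip.state(); print(s)
E
```

```text
pics
side [ 0.2292 -0.7023  0.3933] [[ 0.9224 -0.3852 -0.0275]
 [-0.1672 -0.334  -0.9276]
 [ 0.3482  0.8602 -0.3725]] 366.8207595349212 -0.04480195204076014
top [0.4284 0.0221 0.919 ] [[ 0.0107 -0.9994 -0.0325]
 [-0.9946 -0.0073 -0.1039]
 [ 0.1036  0.0334 -0.9941]] 373.90819701111445 -0.05757995605551809
{'time': 0.1, 'joint_pos': array([ 0.985 ,  0.0533,  1.6142, -0.    ,  1.476 , -0.119 ]), 'joint_vel': array([ 0.0002, -0.0018, -0.0049,  0.0012, -0.001 , -0.0005]), 'joint_efforts': array([  0.0003, -39.4903, -37.1363,  -0.0001,   0.0038,   0.    ]), 'tool_pos': array([0.281 , 0.5577, 0.2442]), 'tool_rot': array([-0.0003,  0.2313,  0.9729, -0.0009]), 'contact_force': array([-0.0426, -0.5047, -0.1073]), 'ft_torque': array([ 0.0455,  0.0221, -0.0011]), 'grasp_force': 0.0, 'gripper_width': 1.00068590722513}
```

```bash
python3 -c "
import cv2,numpy as np
a=cv2.imread('pics/top0.png');cv2.imwrite('pics/top0b.png',cv2.resize(a,(800,600),interpolation=cv2.INTER_CUBIC))
a=cv2.imread('pics/side0.png');cv2.imwrite('pics/side0b.png',cv2.resize(a,(800,600),interpolation=cv2.INTER_CUBIC))"
```

```text
(no output)
```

View pics/top0b.png

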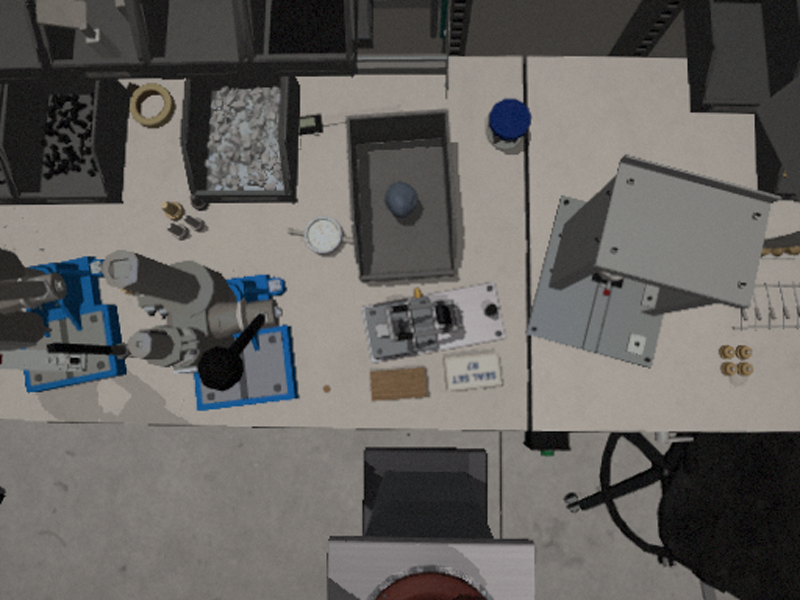

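View pics/side0b.png

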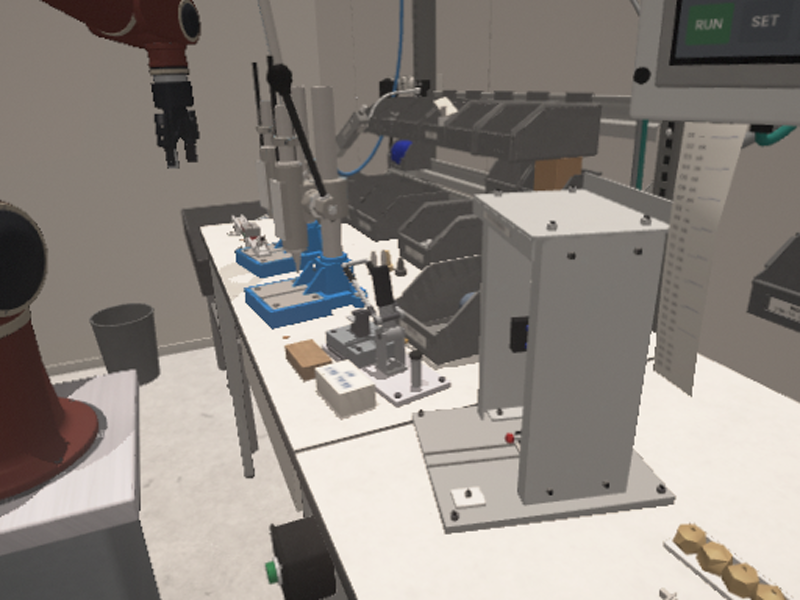

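The clamp sits at about (435,322) in the top view, with its block to the left. The carton and offcut are on the robot's side of it and the gauge is at (322,236). In the side view the lever is upright near (383,285). I'll enlarge both.

```bash
python3 -c "
import cv2,numpy as np
a=cv2.imread('pics/top0.png')[175:265,225:330];b=cv2.imread('pics/side0.png')[160:265,205:295]
a=cv2.resize(a,None,fx=4,fy=4,interpolation=cv2.INTER_CUBIC);b=cv2.resize(b,None,fx=4,fy=4,interpolation=cv2.INTER_CUBIC)
c=np.zeros((420,780,3),np.uint8);c[:360,:420]=a;c[:420,420:780]=b
c=np.clip(c.astype(float)*1.6,0,255).astype(np.uint8)
cv2.imwrite('pics/c0.png',c)"
```

```text
(no output)
```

View pics/c0.png

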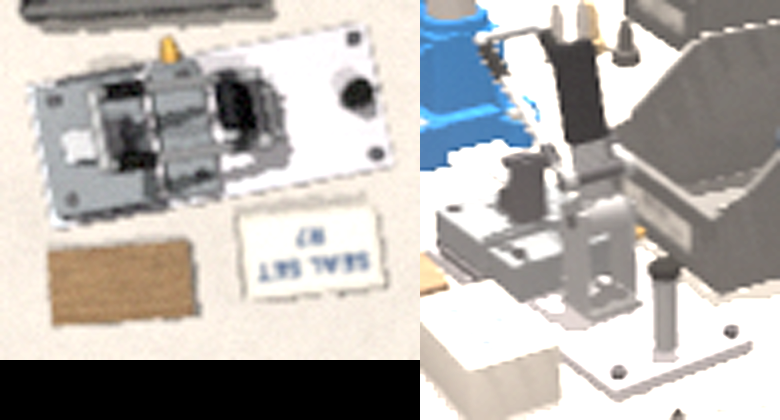

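```bash
cat > meas.py <<'E'
from h import *
np.set_printoptions(precision=4,suppress=True)
f=grab('top')
C=np.array([[54,227],[393,165],[366,25],[28,88]])/4+[225-.375,175-.375]   # +x,+/-y corners
P=np.array([plane(f,u,v,.01) for u,v in C]); print(P)
for i in range(4): print(np.linalg.norm(P[i]-P[(i+1)%4]))
ctr=P.mean(0); ex=(P[0]+P[3]-P[1]-P[2]); ex[2]=0; ex/=np.linalg.norm(ex)
ey=np.cross([0,0,1],ex); O=ctr-ex*.025; O[2]=0
print('O',O,'ex',ex,'yaw',np.degrees(np.arctan2(ex[1],ex[0])))
g=cv2.cvtColor(f['image'],cv2.COLOR_RGB2HSV)
# check: bystanders at +-y
M=np.array([ex,ey,[0,0,1]])
for n,u,v,z in [('offcut',125,282,.022),('carton',312,250,.034),('bar',97,122,.1),('post',355,95,.06)]:
    X=plane(f,u/4+224.6,v/4+174.6,z); print(n,X,M@(X-O))
E
python3 meas.py
```

```text
[[ 0.4247  0.0927  0.01  ]
 [ 0.4641 -0.1122  0.01  ]
 [ 0.5493 -0.0964  0.01  ]
 [ 0.5091  0.1099  0.01  ]]
0.20859030602384726
0.08673451007608163
0.21014060260524198
0.08616992452820008
O [ 0.4916 -0.026   0.    ] ex [-0.1901  0.9818  0.    ] yaw 100.96087929460202
offcut [0.3927 0.049  0.022 ] [0.0924 0.0828 0.022 ]
carton [ 0.413  -0.0609  0.034 ] [-0.0193  0.0838  0.034 ]
bar [0.4827 0.0629 0.1   ] [ 0.089  -0.0083  0.1   ]
post [ 0.5022 -0.0832  0.06  ] [-0.0582  0.0005  0.06  ]
```

```bash
cat >> h.py <<'E'
O=np.array([.4916,-.0260,0]); ex=np.array([-.1901,.9818,0]); ey=np.array([-.9818,-.1901,0]); M=np.array([ex,ey,[0,0,1]])
def W(p): return O+M.T@np.asarray(p,float)
def L(X): return M@(np.asarray(X)-O)
def tri(fa,a,fb,b):
    o1,w1=ray(fa,*a);o2,w2=ray(fb,*b)
    s=np.linalg.lstsq(np.c_[w1,-w2],o2-o1,rcond=None)[0]
    return (o1+w1*s[0]+o2+w2*s[1])/2, np.linalg.norm(o1+w1*s[0]-o2-w2*s[1])
def mech(th,lp):
    u=np.array([-np.cos(th),0,np.sin(th)]);n=np.array([np.sin(th),0,np.cos(th)])
    piv=np.array([0,0,.064]);pin=piv+.0235*u-.005*n;s=lp-th
    return dict(tip=piv+.095*u,grip0=piv+.04*u,pin=pin,bar=pin+.104*np.array([np.cos(s),0,np.sin(s)]),g=piv+.075*u+.006*n)
E
python3 - <<'E'
from h import *
np.set_printoptions(precision=4,suppress=True)
t=grab('top');s=grab('side')
T=lambda x,y:(x/4+224.6,y/4+174.6)
S=lambda x,y:((x-420)/4+204.6,y/4+159.6)
for nm,a,b in [('bar',(97,122),(516,37)),('post',(355,95),(663,270))]:
    X,e=tri(t,T(*a),s,S(*b)); print(nm,L(X),e)
# lever tip / bar by ray against plane y=0 in side view
def py0(f,px,y=0):
    o,w=ray(f,*px); o=M@(o-O); w=M@w; return o+w*(y-o[1])/w[1]
print('bar mid y0',py0(s,S(516,37)),'tip',py0(s,S(573,38)),'gripbase',py0(s,S(592,140)))
print('top tip ray y0',py0(t,T(233,105)))
for th in(1.4,1.5,1.6,1.7,1.8):
    m=mech(th,th+.2); f=lambda q:((q-[204.6,159.6])*4+[420,0]).round()
    print(th,{k:(f(proj(s,W(v))),((proj(t,W(v))-[224.6,174.6])*4).round()) for k,v in m.items()})
# left grip faces
for x in (555,600): print(py0(s,S(x,60)))
E
```

```text
bar [ 0.0875 -0.0051  0.1415] 0.00011946540853473436
post [-0.0596 -0.0007  0.0535] 0.0018106775550669658
bar mid y0 [0.0786 0.     0.1447] tip [0.0171 0.     0.1594] gripbase [0.0019 0.     0.1064]
top tip ray y0 [0.017  0.     0.1552]
1.4 {'tip': (array([608.,  57.]), array([297.,  93.])), 'grip0': (array([601., 150.]), array([272., 104.])), 'pin': (array([604., 181.]), array([274., 106.])), 'bar': (array([507.,  93.]), array([ 92., 137.])), 'g': (array([599.,  87.]), array([277.,  99.]))}
1.5 {'tip': (array([598.,  50.]), array([279.,  96.])), 'grip0': (array([597., 147.]), array([265., 106.])), 'pin': (array([602., 178.]), array([270., 107.])), 'bar': (array([505.,  91.]), array([ 88., 138.])), 'g': (array([591.,  82.]), array([262., 102.]))}
1.6 {'tip': (array([588.,  45.]), array([261.,  99.])), 'grip0': (array([593., 145.]), array([258., 107.])), 'pin': (array([599., 176.]), array([266., 108.])), 'bar': (array([503.,  89.]), array([ 83., 139.])), 'g': (array([583.,  79.]), array([248., 104.]))}
1.7 {'tip': (array([578.,  42.]), array([242., 103.])), 'grip0': (array([589., 143.]), array([250., 108.])), 'pin': (array([597., 174.]), array([261., 108.])), 'bar': (array([501.,  87.]), array([ 79., 139.])), 'g': (array([576.,  78.]), array([234., 107.]))}
1.8 {'tip': (array([569.,  41.]), array([224., 106.])), 'grip0': (array([585., 142.]), array([243., 110.])), 'pin': (array([595., 173.]), array([257., 109.])), 'bar': (array([499.,  86.]), array([ 75., 140.])), 'g': (array([569.,  78.]), array([220., 110.]))}
[0.0367 0.     0.1421]
[-0.0086  0.      0.154 ]
```

```bash
cat >> h.py <<'E'
def goal(loc,tilt):
    # remaining move in tool axes: loc = TCP in clamp frame (m), tilt deg = body leaning to +x
    s=manip.state(); R=Rt(s).as_matrix(); a=np.radians(tilt)
    z=np.array([-np.sin(a),0,-np.cos(a)]); x=np.array([np.cos(a),0,-np.sin(a)]); y=np.array([0,-1.,0])
    Rg=M.T@np.c_[x,y,z]
    return (R.T@(W(loc)-s['tool_pos'])*1e3).round(1), np.degrees(Ro.from_matrix(R.T@Rg).as_rotvec()).round(1)
def show():
    s=manip.state(); z=M@Rt(s).as_matrix()[:,2]
    print('t',round(s['time'],2),'tcp mm',(L(s['tool_pos'])*1e3).round(1),'tilt',np.degrees(np.arctan2(-z[0],-z[2])).round(1),'F clamp',(M@s['contact_force']).round(2),'T',(M@s['ft_torque']).round(2),'w',round(s['gripper_width'],3),'g',round(s['grasp_force'],1),'q',np.round(s['joint_pos'],2))
E
python3 - <<'E'
from h import *
np.set_printoptions(precision=3,suppress=True)
t=grab('top');s=grab('side')
k=.64
for a,b in [((220,368),(280,75)),((120,265),(322,90)),((150,340),(288,105))]:
    print(tri(t,(a[0]*k,a[1]*k),s,(b[0]*k,b[1]*k)))
print(plane(t,220*k,368*k,.35),W((.071,-.002,.189)),goal((.071,-.002,.189),0))
print(plane(t,360*k,425*k,0),plane(t,390*k,190*k,.1),plane(t,360*k,280*k,.12))
E
```

```text
(array([0.42 , 0.198, 0.404]), np.float64(0.0021384115466682647))
(array([0.515, 0.309, 0.379]), np.float64(0.0003941021736936993))
(array([0.446, 0.284, 0.358]), np.float64(0.004124305329021261))
[0.418 0.216 0.35 ] [0.48  0.044 0.189] (array([-408.9, -369.4,   56.2]), array([-0. ,  0. , 52.3]))
[0.326 0.111 0.   ] [0.671 0.064 0.1  ] [0.537 0.103 0.12 ]
```

```bash
cat > plan.py <<'E'
from h import *
def rows(wps,Rg_list,n):
    # wps world waypoints, n rows in each leg, prints tool-frame rows
    s=manip.state();p=np.array(s['tool_pos']);R=Rt(s);out=[]
    for w,Rg,k in zip(wps,Rg_list,n):
        p0=p.copy();dR=(R.inv()*Rg).as_rotvec()/k
        for i in range(k):
            d=(np.array(w)-p0)/k; out.append(np.r_[R.inv().apply(d)*1e3,np.degrees(dR)].round(1).tolist()); R=R*Ro.from_rotvec(dR); 
        p=np.array(w,float)
    return out
def Rgoal(tilt):
    a=np.radians(tilt)
    return Ro.from_matrix(M.T@np.array([[np.cos(a),0,-np.sin(a)],[0,-1,0],[-np.sin(a),0,-np.cos(a)]]))
E
python3 - <<'E'
from plan import *
R0=Rt(manip.state()); G=Rgoal(0)
mid=R0*Ro.from_rotvec((R0.inv()*G).as_rotvec()*.55)
for i,r in enumerate(rows([(.19,.34,.25),(.34,.15,.25),(.40,.03,.25),W((.071,-.002,.2))],[mid,G,G,G],[7,7,4,3])): print(r)
E
```

```text
[-2.4, -33.7, -0.7, -0.0, 0.0, 4.1]
[-4.8, -33.4, -0.7, -0.0, 0.0, 4.1]
[-7.2, -33.0, -0.7, -0.0, 0.0, 4.1]
[-9.5, -32.4, -0.7, -0.0, 0.0, 4.1]
[-11.8, -31.6, -0.7, -0.0, 0.0, 4.1]
[-14.0, -30.7, -0.7, -0.0, 0.0, 4.1]
[-16.2, -29.6, -0.7, -0.0, 0.0, 4.1]
[-34.5, 2.3, 0.0, -0.0, 0.0, 3.4]
[-34.3, 4.3, 0.0, -0.0, 0.0, 3.4]
[-34.0, 6.3, 0.0, -0.0, 0.0, 3.4]
[-33.6, 8.3, 0.0, -0.0, 0.0, 3.4]
[-33.0, 10.3, -0.0, -0.0, 0.0, 3.4]
[-32.4, 12.2, -0.0, -0.0, 0.0, 3.4]
[-31.6, 14.0, -0.0, -0.0, 0.0, 3.4]
[-32.3, 9.0, 0.0, -0.0, 0.0, -0.0]
[-32.3, 9.0, 0.0, -0.0, 0.0, -0.0]
[-32.3, 9.0, 0.0, -0.0, 0.0, -0.0]
[-32.3, 9.0, 0.0, -0.0, 0.0, -0.0]
[-0.5, 27.1, 16.7, 0.0, -0.0, -0.0]
[-0.5, 27.1, 16.7, 0.0, -0.0, -0.0]
[-0.5, 27.1, 16.7, 0.0, -0.0, -0.0]
```

Call:
play_rows([
  [-2.4,-33.7,0,0,0,4.1],
  [-4.8,-33.4,0,0,0,4.1],
  [-7.2,-33,0,0,0,4.1],
  [-9.5,-32.4,0,0,0,4.1],
  [-11.8,-31.6,0,0,0,4.1],
], hand=85)

```text
time: 0.77
tool_pos: [0.2155, 0.401, 0.245]
tool_rot: [-0.0, 0.402, 0.916, -0.0]
contact_force: [0.3, -0.4, 1.2]
gripper_width: 0.996
grasp_force: 0.0
```

Call:
play_rows([
  [-14,-30.7,0,0,0,4.1],
  [-16.2,-29.6,0,0,0,4.1],
  [-34.5,2.3,0,0,0,3.4],
  [-34.3,4.3,0,0,0,3.4],
  [-34,6.3,0,0,0,3.4],
])

```text
time: 1.18
tool_pos: [0.2545, 0.2576, 0.2456]
tool_rot: [0.0, 0.542, 0.84, 0.001]
contact_force: [0.9, 0.9, 0.4]
gripper_width: 0.996
grasp_force: 0.0
```

Call:
play_rows([
  [-33.6,8.3,0,0,0,3.4],
  [-33,10.3,0,0,0,3.4],
  [-32.4,12.2,0,0,0,3.4],
  [-31.6,14,0,0,0,3.4],
  [0,0,0,0,0,0],
])

```text
time: 1.6
tool_pos: [0.3425, 0.1459, 0.2456]
tool_rot: [0.001, 0.642, 0.767, -0.0]
contact_force: [-0.8, 0.8, 0.5]
gripper_width: 0.997
grasp_force: 0.0
```

Call:
play_rows([
  [-32.3,9,0,0,0,0],
  [-32.3,9,0,0,0,0],
  [-32.3,9,0,0,0,0],
  [-32.3,9,0,0,0,0],
  [0,0,0,0,0,0],
])

```text
time: 2.02
tool_pos: [0.4008, 0.0262, 0.2455]
tool_rot: [0.001, 0.64, 0.769, -0.001]
contact_force: [-0.8, 1.1, -0.7]
gripper_width: 0.994
grasp_force: 0.0
```

Run:
```python
from plan import *
show()
for r in rows([W((.071,-.002,.2)),W((.072,-.002,.134))],[Rgoal(0),Rgoal(-10)],[4,5]): print(r)
```

```text
t 2.02 tcp mm [ 68.6  79.2 245.5] tilt 0.1 F clamp [ 1.25  0.54 -0.71] T [ 0.04 -0.06  0.05] w 0.994 g 0.0 q [-0.12 -0.53  2.1  -0.    1.57 -0.3 ]
[0.8, 20.3, 11.4, 0.0, 0.0, -0.1]
[0.8, 20.3, 11.4, 0.0, 0.0, -0.1]
[0.7, 20.3, 11.4, 0.0, 0.0, -0.1]
[0.7, 20.3, 11.4, 0.0, 0.0, -0.1]
[0.2, -0.0, 13.2, -0.0, 2.0, -0.0]
[-0.3, -0.0, 13.2, -0.0, 2.0, -0.0]
[-0.7, -0.0, 13.2, -0.0, 2.0, -0.0]
[-1.2, -0.0, 13.1, -0.0, 2.0, -0.0]
[-1.6, -0.0, 13.1, -0.0, 2.0, -0.0]
```

Call:
play_rows([
  [0.8,20.3,11.4,0,0,0],
  [0.8,20.3,11.4,0,0,0],
  [0.7,20.3,11.4,0,0,0],
  [0.7,20.3,11.4,0,0,0],
  [0,0,0,0,0,0],
])

```text
time: 2.43
tool_pos: [0.4791, 0.0492, 0.1968]
tool_rot: [-0.002, 0.637, 0.771, -0.001]
contact_force: [-1.0, -0.2, 0.1]
gripper_width: 0.995
grasp_force: 0.0
```

Call:
play_rows([
  [0.2,0,13.2,0,2,0],
  [-0.3,0,13.2,0,2,0],
  [-0.7,0,13.2,0,2,0],
  [-1.2,0,13.1,0,2,0],
  [-1.6,0,15,0,2,0],
])

```text
time: 2.85
tool_pos: [0.4784, 0.0499, 0.1323]
tool_rot: [-0.067, 0.635, 0.768, 0.057]
contact_force: [1.1, 0.3, 0.1]
gripper_width: 0.994
grasp_force: 0.0
```

```bash
cat > look.py <<'E'
from h import *
import sys
def look(name,box=(225,175,105,90),sbox=(195,130,110,130),top=1):
    b=grab('side',name+'s.png')['image'][:,:,::-1]; x,y,w,h=sbox
    b=cv2.resize(b[y:y+h,x:x+w],None,fx=4.5,fy=4.5,interpolation=cv2.INTER_CUBIC)
    cv2.imwrite(f'pics/{name}.png',np.clip(b*1.5,0,255).astype(np.uint8))
if __name__=='__main__': show(); look(sys.argv[1])
E
python3 look.py c1
```

```text
t 2.85 tcp mm [ 77.   -1.4 132.3] tilt -10.1 F clamp [ 0.09 -1.09  0.06] T [ 0.04  0.08 -0.01] w 0.994 g 0.0 q [-0.14 -0.18  2.04  0.17  1.35 -0.38]
```

View pics/c1.png

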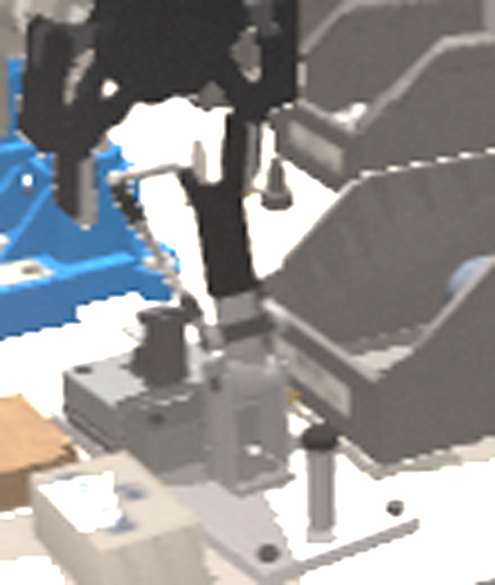

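Call:
play_rows([
  [-5,0,4,0,0,0],
  [0,0,0,0,0,0],
  [0,0,0,0,0,0],
])

```text
time: 3.15
tool_pos: [0.4795, 0.0451, 0.128]
tool_rot: [-0.067, 0.635, 0.768, 0.056]
contact_force: [0.4, 0.0, 0.2]
gripper_width: 0.996
grasp_force: 0.0
```

Call:
play_rows([
  [0,0,0,0,0,0],
  [0,0,0,0,0,0],
  [0,0,0,0,0,0],
  [0,0,0,0,0,0],
  [0,0,0,0,0,0],
], hand=35)

```text
time: 3.57
tool_pos: [0.4795, 0.0453, 0.1277]
tool_rot: [-0.067, 0.635, 0.767, 0.056]
contact_force: [-1.2, 2.2, 1.8]
gripper_width: 0.536
grasp_force: 60.9
```

Call:
play_rows([
  [0,0,0,0,0,0],
  [0,0,0,0,0,0],
  [0,0,0,0,0,0],
])

```text
time: 3.82
tool_pos: [0.4794, 0.0452, 0.1274]
tool_rot: [-0.067, 0.635, 0.767, 0.056]
contact_force: [-0.1, 2.4, 3.8]
gripper_width: 0.539
grasp_force: 60.9
```

```bash
python3 look.py c2
```

```text
t 3.82 tcp mm [ 72.2  -1.6 127.4] tilt -10.0 F clamp [ 2.4  -0.35  3.82] T [ 0.02 -0.25  0.06] w 0.539 g 60.9 q [-0.15 -0.17  2.04  0.17  1.34 -0.39]
```

View pics/c2.png

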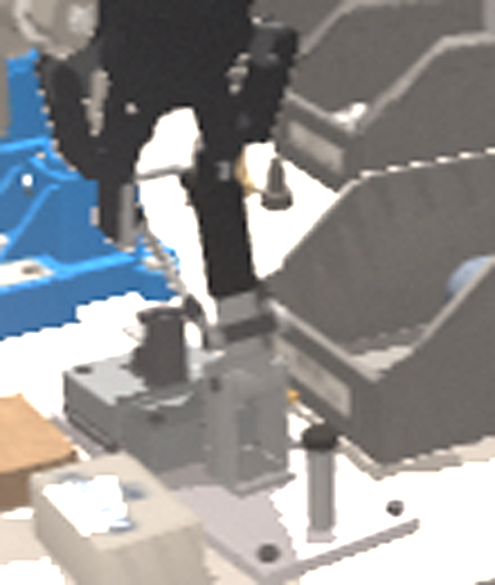

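```bash
cat >> plan.py <<'E'
def swing(pin,deg,n):
    # rotate about point pin (x,z in clamp frame), deg>0 lowers the bar
    s=manip.state(); p=L(s['tool_pos']); a=np.radians(deg/n); r=p[[0,2]]-pin
    R=Rt(s); d=[]
    c,q=np.cos(a),np.sin(a); r2=np.array([c*r[0]+q*r[1],-q*r[0]+c*r[1]]); v=M.T@np.array([r2[0]-r[0],0,r2[1]-r[1]])
    return (R.inv().apply(v)*1e3).round(2), -deg/n   # the same row, repeated n times
E
python3 - <<'E'
from plan import *
print(swing(np.array([-.0012,.088]),26,8))
s=grab('side')
for z in(.0685,.0755,.0825):
    print(z,[((proj(s,W(q))-[195,130])*4.5).round() for q in [(.088,.01,z),(.078,.01,z),(.088,-.01,z),(.078,-.01,z)]])
E
```

```text
(array([ 1.34, -0.01,  4.52]), -3.25)
0.0685 [array([133., 314.]), array([143., 320.]), array([166., 306.]), array([176., 311.])]
0.0755 [array([132., 302.]), array([142., 308.]), array([166., 293.]), array([175., 299.])]
0.0825 [array([132., 289.]), array([141., 295.]), array([165., 281.]), array([175., 286.])]
```

The sleeves are gripped: the left pad is on the sleeve at (125,210) in the crop. The keeper's top edge is at about y 305–318 there, which suggests it is set low. Now I'll swing the loop down about its pin.

Call:
play_rows([
  [1.3,0,4.5,0,-3.25,0],
  [1.3,0,4.5,0,-3.25,0],
  [0,0,0,0,0,0],
])

```text
time: 4.17
tool_pos: [0.4779, 0.049, 0.1177]
tool_rot: [-0.023, 0.637, 0.771, 0.018]
contact_force: [0.4, -1.3, 1.1]
gripper_width: 0.535
grasp_force: 61.2
```

Call:
play_rows([
  [1.3,0,4.5,0,-3.25,0],
  [1.3,0,4.5,0,-3.25,0],
  [1.3,0,4.5,0,-3.25,0],
  [0,0,0,0,0,0],
])

```text
time: 4.5
tool_pos: [0.477, 0.053, 0.104]
tool_rot: [0.042, 0.636, 0.77, -0.036]
contact_force: [-0.3, -1.2, 1.9]
gripper_width: 0.537
grasp_force: 61.3
```

Call:
play_rows([
  [1.3,0,4.5,0,-3.25,0],
  [1.3,0,4.5,0,-3.25,0],
  [1.3,0,4.5,0,-3.25,0],
  [0,0,0,0,0,0],
  [0,0,0,0,0,0],
])

```text
time: 4.92
tool_pos: [0.4775, 0.0542, 0.091]
tool_rot: [0.106, 0.631, 0.763, -0.088]
contact_force: [0.6, 0.6, 1.4]
gripper_width: 0.536
grasp_force: 61.3
```

```bash
python3 look.py c3; python3 look.py c3
```

```text
t 4.92 tcp mm [81.4 -1.4 91. ] tilt 15.9 F clamp [ 0.47 -0.69  1.39] T [-0.1  -0.03  0.06] w 0.536 g 61.3 q [ 0.11 -0.13  2.08 -0.3   1.19  0.03]
t 4.97 tcp mm [81.3 -1.6 91.3] tilt 15.9 F clamp [ 1.71 -1.1   2.37] T [-0.09 -0.25  0.1 ] w 0.538 g 61.3 q [ 0.11 -0.13  2.08 -0.3   1.19  0.03]
```

View pics/c3.png

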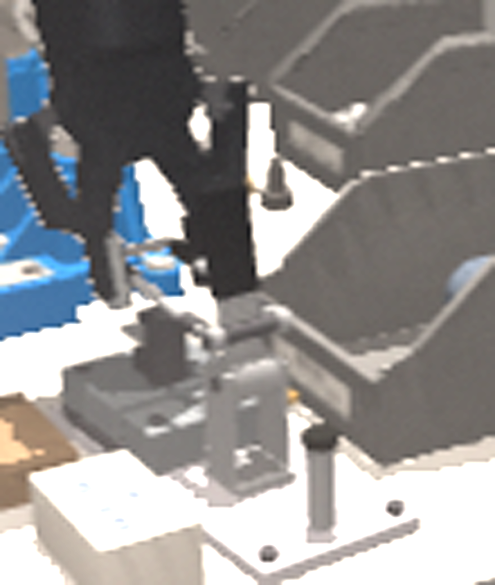

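Call:
play_rows([
  [0,0,0,0,0,0],
  [0,0,0,0,0,0],
  [0,0,0,0,0,0],
  [0,0,0,0,0,0],
  [0,0,0,0,0,0],
], hand=75)

```text
time: 5.43
tool_pos: [0.4774, 0.054, 0.0911]
tool_rot: [0.107, 0.632, 0.763, -0.089]
contact_force: [-0.7, 1.5, -0.8]
gripper_width: 0.88
grasp_force: 0.0
```

Run:
```python
from plan import *
show()
for r in rows([W((.0825,-.002,.095)),W((.0835,-.002,.092))],[Rgoal(3),Rgoal(-10)],[2,2]): print(r)
```

```text
t 5.43 tcp mm [81.3 -1.3 91.1] tilt 16.0 F clamp [ 1.59  0.4  -0.75] T [-0.02 -0.16  0.  ] w 0.88 g 0.0 q [ 0.11 -0.13  2.08 -0.3   1.19  0.04]
[0.1, 0.3, -2.0, -0.0, 6.5, -0.1]
[0.3, 0.3, -2.0, -0.0, 6.5, -0.1]
[0.6, 0.0, 1.5, -0.0, 6.5, 0.0]
[0.4, 0.0, 1.5, -0.0, 6.5, 0.0]
```

Call:
play_rows([
  [0.1,0,-2,0,6.5,0],
  [0.3,0,-2,0,6.5,0],
  [0.6,0,1.5,0,6.5,0],
  [0.4,0,1.5,0,6.5,0],
  [0,0,0,0,0,0],
])

```text
time: 5.85
tool_pos: [0.4776, 0.0542, 0.0919]
tool_rot: [-0.068, 0.637, 0.766, 0.056]
contact_force: [0.4, -0.4, 0.7]
gripper_width: 0.88
grasp_force: 0.0
```

Call:
play_rows([
  [0,0,0,0,0,0],
  [0,0,0,0,0,0],
  [0,0,0,0,0,0],
  [0,0,0,0,0,0],
  [0,0,0,0,0,0],
], hand=35)

```text
time: 6.27
tool_pos: [0.4769, 0.0569, 0.0919]
tool_rot: [-0.067, 0.635, 0.768, 0.055]
contact_force: [1.6, -2.2, -0.3]
gripper_width: 0.536
grasp_force: 61.2
```

Run:
```python
from plan import *
for i in range(4):
    grab('side' if i%2 else 'top',f'd{i}.png'); show()
print(swing(np.array([-.0012,.088]),3,1))
# candidates for the bar in both pictures
s=grab('side');t=grab('top')
for sl in(.0,.05,.1,.15,.2):
    b=mech(1.73,1.73+sl)['bar']; print(sl,b,((proj(s,W(b))-[195,130])*4.5).round(),proj(t,W(b)).round(1))
```

```text
t 6.32 tcp mm [84.2 -1.4 91.9] tilt -9.9 F clamp [-0.94  0.78  0.3 ] T [0.06 0.3  0.06] w 0.536 g 61.2 q [-0.13 -0.13  2.07  0.17  1.26 -0.38]
t 6.37 tcp mm [84.2 -1.4 91.9] tilt -10.0 F clamp [-0.45  0.27  0.13] T [0.01 0.37 0.01] w 0.534 g 61.2 q [-0.13 -0.13  2.07  0.17  1.26 -0.38]
t 6.42 tcp mm [84.2 -1.4 92. ] tilt -10.0 F clamp [-0.79  0.39  0.19] T [ 0.03  0.25 -0.01] w 0.539 g 61.2 q [-0.13 -0.13  2.07  0.17  1.26 -0.38]
t 6.47 tcp mm [84.2 -1.4 92. ] tilt -10.0 F clamp [-0.17  0.32 -0.2 ] T [0.07 0.22 0.08] w 0.534 g 61.2 q [-0.13 -0.13  2.07  0.17  1.26 -0.38]
(array([-0.69, -0.  ,  4.42]), -3.0)
0.0 [0.10278873 0.         0.08799548] [134. 267.] [243.7 210.2]
0.05 [0.10265876 0.         0.09319331] [133. 258.] [243.6 210.1]
0.1 [0.10226917 0.         0.09837815] [133. 249.] [243.6 209.9]
0.15 [0.10162092 0.         0.10353704] [133. 240.] [243.8 209.7]
0.2 [0.10071566 0.         0.10865709] [133. 231.] [244.  209.5]
```

Call:
play_rows([
  [-0.7,0,4.4,0,-3,0],
  [-0.7,0,4.4,0,-3,0],
  [-0.7,0,4.4,0,-3,0],
  [-0.7,0,4.4,0,-3,0],
  [0,0,0,0,0,0],
])

```text
time: 6.98
tool_pos: [0.4765, 0.0562, 0.0734]
tool_rot: [0.013, 0.637, 0.771, -0.012]
contact_force: [-0.5, -1.4, 0.8]
gripper_width: 0.535
grasp_force: 61.3
```

Run:
```python
from plan import *
for i in range(5):
    grab('side' if i%2 else 'top',f'e{i}.png'); show()
print(swing(np.array([-.0012,.088]),1,1))
```

```text
t 7.03 tcp mm [83.6 -1.2 73.9] tilt 1.9 F clamp [1.34 1.03 1.06] T [-0.02 -0.12  0.05] w 0.537 g 61.3 q [-0.02 -0.12  2.09 -0.04  1.17 -0.19]
t 7.08 tcp mm [83.5 -1.4 74.2] tilt 1.9 F clamp [2.38 0.87 1.55] T [ 0.   -0.34  0.03] w 0.54 g 61.3 q [-0.02 -0.12  2.09 -0.03  1.17 -0.2 ]
t 7.13 tcp mm [83.3 -1.5 74.3] tilt 1.8 F clamp [2.42 0.31 0.24] T [ 0.02 -0.37  0.05] w 0.534 g 61.2 q [-0.02 -0.12  2.09 -0.03  1.17 -0.19]
t 7.18 tcp mm [83.1 -1.5 74.4] tilt 1.9 F clamp [1.9  0.06 0.81] T [-0.01 -0.35  0.05] w 0.534 g 61.2 q [-0.02 -0.12  2.09 -0.03  1.17 -0.19]
t 7.23 tcp mm [82.9 -1.5 74.4] tilt 1.9 F clamp [ 1.87 -0.02  1.76] T [ 0.08 -0.36  0.1 ] w 0.535 g 61.2 q [-0.02 -0.12  2.09 -0.03  1.17 -0.19]
(array([-0.2 ,  0.  ,  1.47]), -1.0)
```

Call:
play_rows([
  [-0.2,0,1.5,0,-1,0],
  [-0.2,0,1.5,0,-1,0],
  [-0.2,0,1.5,0,-1,0],
  [-0.2,0,1.5,0,-1,0],
  [0,0,0,0,0,0],
])

```text
time: 7.65
tool_pos: [0.4773, 0.054, 0.0679]
tool_rot: [0.041, 0.636, 0.769, -0.034]
contact_force: [-0.9, -1.6, 0.4]
gripper_width: 0.536
grasp_force: 61.3
```

```bash
cat > avg.py <<'E'
from plan import *
F=[];T=[]
for i in range(6):
    grab('side','last.png'); s=manip.state(); F.append(M@s['contact_force']);T.append((M@s['ft_torque'])[1])
print('F avg',np.mean(F,0).round(2),'Ty',np.mean(T).round(3)); show()
print(swing(np.array([-.0012,.088]),1,1))
E
python3 avg.py
```

```text
F avg [-0.92  0.1   0.03] Ty 0.185
t 7.95 tcp mm [81.3 -1.5 68.3] tilt 6.0 F clamp [-0.9  -0.07 -0.64] T [0.01 0.17 0.03] w 0.539 g 61.3 q [ 0.02 -0.11  2.09 -0.11  1.15 -0.13]
(array([-0.2 ,  0.  ,  1.47]), -1.0)
```

Call:
play_rows([
  [-0.4,0,1.5,0,-1,0],
  [-0.4,0,1.5,0,-1,0],
  [0,0,0,0,0,0],
])

```text
time: 8.2
tool_pos: [0.4774, 0.0532, 0.0649]
tool_rot: [0.054, 0.636, 0.769, -0.045]
contact_force: [0.3, -0.5, 0.1]
gripper_width: 0.535
grasp_force: 61.3
```

```bash
python3 avg.py
```

```text
F avg [0.81 0.11 0.19] Ty -0.046
t 8.5 tcp mm [80.5 -1.4 65.3] tilt 8.0 F clamp [1.68 0.41 0.95] T [-0.09 -0.12 -0.02] w 0.535 g 61.3 q [ 0.03 -0.11  2.09 -0.15  1.14 -0.09]
(array([-0.21,  0.  ,  1.46]), -1.0)
```

Call:
play_rows([
  [-0.2,0,1.5,0,-1,0],
  [0,0,0,0,0,0],
  [0,0,0,0,0,0],
])

```text
time: 8.75
tool_pos: [0.4777, 0.0527, 0.0638]
tool_rot: [0.061, 0.636, 0.768, -0.05]
contact_force: [0.4, -0.2, -0.1]
gripper_width: 0.534
grasp_force: 61.3
```

```bash
python3 avg.py
```

```text
F avg [ 0.45  0.21 -0.05] Ty -0.088
t 9.05 tcp mm [79.9 -1.4 63.9] tilt 9.0 F clamp [ 0.15  1.08 -0.41] T [ 0.05 -0.17  0.06] w 0.534 g 61.3 q [ 0.04 -0.1   2.1  -0.17  1.13 -0.08]
(array([-0.21,  0.  ,  1.46]), -1.0)
```

Call:
play_rows([
  [-0.2,0,1.5,0,-1,0],
  [0,0,0,0,0,0],
  [0,0,0,0,0,0],
])

```text
time: 9.3
tool_pos: [0.4778, 0.0522, 0.0624]
tool_rot: [0.067, 0.635, 0.767, -0.056]
contact_force: [-0.2, -0.4, -0.1]
gripper_width: 0.531
grasp_force: 61.3
```

```bash
python3 avg.py
```

```text
F avg [-0.36  0.19  0.22] Ty 0.006
t 9.6 tcp mm [79.4 -1.4 62.4] tilt 10.0 F clamp [0.16 0.67 0.44] T [0.01 0.   0.02] w 0.535 g 61.3 q [ 0.05 -0.1   2.1  -0.19  1.13 -0.06]
(array([-0.21,  0.  ,  1.46]), -1.0)
```

Call:
play_rows([
  [-0.2,0,1.5,0,-1,0],
  [0,0,0,0,0,0],
  [0,0,0,0,0,0],
])

```text
time: 9.85
tool_pos: [0.4779, 0.0518, 0.0609]
tool_rot: [0.074, 0.635, 0.767, -0.061]
contact_force: [-0.4, -0.9, 0.7]
gripper_width: 0.536
grasp_force: 61.3
```

```bash
python3 avg.py
```

```text
F avg [-0.51  0.4   0.56] Ty 0.088
t 10.15 tcp mm [79.  -1.4 61. ] tilt 11.0 F clamp [-0.9  -0.22  0.01] T [-0.01  0.11  0.08] w 0.54 g 61.3 q [ 0.06 -0.1   2.1  -0.21  1.13 -0.04]
(array([-0.21,  0.  ,  1.46]), -1.0)
```

Call:
play_rows([
  [-0.2,0,1.5,0,-1,0],
  [0,0,0,0,0,0],
  [0,0,0,0,0,0],
])

```text
time: 10.4
tool_pos: [0.4782, 0.0514, 0.0597]
tool_rot: [0.081, 0.634, 0.766, -0.067]
contact_force: [-1.0, -0.9, 0.7]
gripper_width: 0.536
grasp_force: 61.3
```

```bash
python3 avg.py
```

```text
F avg [-0.18  0.11  1.51] Ty 0.062
t 10.7 tcp mm [78.5 -1.5 59.7] tilt 12.0 F clamp [0.12 0.6  2.1 ] T [-0.03  0.03  0.08] w 0.535 g 61.3 q [ 0.07 -0.09  2.1  -0.23  1.12 -0.02]
(array([-0.21,  0.  ,  1.46]), -1.0)
```

Call:
play_rows([
  [-0.1,0,0.8,0,-0.5,0],
  [0,0,0,0,0,0],
  [0,0,0,0,0,0],
])

```text
time: 10.95
tool_pos: [0.4783, 0.0512, 0.0591]
tool_rot: [0.084, 0.634, 0.766, -0.069]
contact_force: [-0.4, 0.8, 4.0]
gripper_width: 0.539
grasp_force: 61.5
```

```bash
python3 avg.py; python3 look.py c4
```

```text
F avg [1.   0.48 4.8 ] Ty -0.083
t 11.25 tcp mm [78.3 -1.6 59.1] tilt 12.5 F clamp [1.33 0.2  6.2 ] T [ 0.05 -0.08  0.04] w 0.536 g 61.5 q [ 0.07 -0.09  2.1  -0.24  1.12 -0.01]
(array([-0.21,  0.  ,  1.46]), -1.0)
t 11.25 tcp mm [78.3 -1.6 59.1] tilt 12.5 F clamp [1.33 0.2  6.2 ] T [ 0.05 -0.08  0.04] w 0.536 g 61.5 q [ 0.07 -0.09  2.1  -0.24  1.12 -0.01]
```

View pics/c4.png

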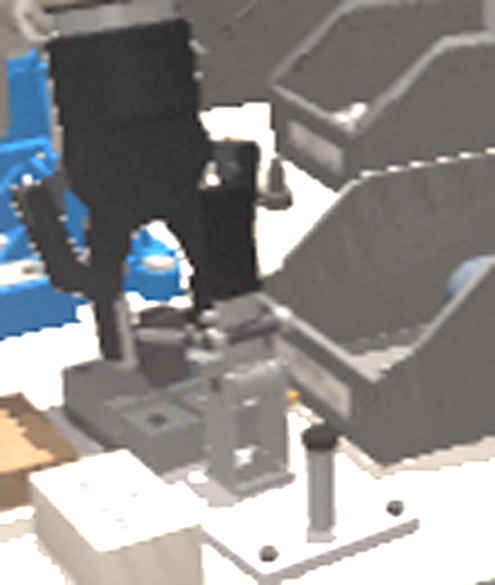

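Contact is felt: 4.8 N upward with the bar at z ≈ 62 mm. In the picture the near leg runs from the pin (200,342) to the bar end near (130,335), beside the keeper. I'll ease off about 1 mm, then draw back.

```bash
cat > draw.py <<'E'
from plan import *
from scipy.optimize import brentq
# current slope from rigid grasp: slope = .13-(tilt+10)deg
s=manip.state(); z=M@Rt(s).as_matrix()[:,2]; tilt=np.degrees(np.arctan2(-z[0],-z[2]))-.7
sl=.13-np.radians(tilt+10); pin=np.array([-.0012,.088]); bar=pin+.104*np.array([np.cos(sl),np.sin(sl)])
print('tilt',tilt,'slope',sl,'bar',bar)
def st(xb):
    f=lambda a:np.hypot(-.024*np.cos(a)-xb,.064+.024*np.sin(a)-bar[1])-.104
    a=brentq(f,.3,1.57); p=np.array([-.024*np.cos(a),.064+.024*np.sin(a)]); return a+.21,np.arctan2(bar[1]-p[1],xb-p[0])
for d in np.arange(0,20,2)/1e3:
    try: th,q=st(bar[0]-d)
    except Exception as e: print(d,e);continue
    print(d,'bar x',bar[0]-d,'lever',th.round(3),'slope',q.round(3),'dtilt',np.degrees(sl-q).round(2))
E
python3 draw.py
```

```text
tilt 11.797207262960471 slope -0.25043303447828164 bar [0.09955574 0.06222636]Traceback (most recent call last):
  File "draw.py", line 13, in <module>
    print(d,'bar x',bar[0]-d,'lever',th.round(3),'slope',q.round(3),'dtilt',np.degrees(sl-q).round(2))
                                     ^^^^^^^^
AttributeError: 'float' object has no attribute 'round'
```

Call:
play_rows([
  [0.1,0,-1,0,0.7,0],
  [0,0,0,0,0,0],
  [0,0,0,0,0,0],
])

```text
time: 11.55
tool_pos: [0.478, 0.0513, 0.0596]
tool_rot: [0.079, 0.635, 0.766, -0.065]
contact_force: [-0.1, 1.8, 2.9]
gripper_width: 0.537
grasp_force: 61.5
```

```bash
python3 avg.py
```

```text
F avg [ 0.07 -0.23  2.71] Ty 0.028
t 11.85 tcp mm [78.6 -1.3 59.6] tilt 11.8 F clamp [-0.51  0.49  2.05] T [-0.09  0.05  0.05] w 0.537 g 61.5 q [ 0.06 -0.09  2.1  -0.23  1.12 -0.03]
(array([-0.21,  0.  ,  1.46]), -1.0)
```

```bash
sed -i 's/-.7$//; s/th.round(3)/round(th,3)/' draw.py; sed -i "s/tilt=np.degrees(np.arctan2(-z\[0\],-z\[2\]))-.7/tilt=np.degrees(np.arctan2(-z[0],-z[2]))/" draw.py; python3 draw.py
```

```text
tilt 11.810302578694841 slope -0.2506615908544346 bar [0.09954985 0.06220333]
0.0 bar x 0.09954984706572496 lever 1.73 slope -0.25 dtilt -0.02
0.002 bar x 0.09754984706572496 lever 1.645 slope -0.248 dtilt -0.13
0.004 bar x 0.09554984706572496 lever 1.556 slope -0.245 dtilt -0.34
0.006 bar x 0.09354984706572496 lever 1.463 slope -0.239 dtilt -0.68
0.008 bar x 0.09154984706572497 lever 1.365 slope -0.23 dtilt -1.16
0.01 bar x 0.08954984706572497 lever 1.259 slope -0.219 dtilt -1.81
0.012 bar x 0.08754984706572497 lever 1.143 slope -0.204 dtilt -2.67
0.014 bar x 0.08554984706572497 lever 1.012 slope -0.184 dtilt -3.81
0.016 bar x 0.08354984706572496 lever 0.855 slope -0.157 dtilt -5.38
0.018 bar x 0.08154984706572496 lever 0.645 slope -0.115 dtilt -7.79
```

Call:
play_rows([
  [0,0,-0.6,0,0,0],
  [0,0,0,0,0,0],
  [0,0,0,0,0,0],
])

```text
time: 12.1
tool_pos: [0.4776, 0.0514, 0.0599]
tool_rot: [0.079, 0.634, 0.766, -0.066]
contact_force: [0.5, -1.0, -0.3]
gripper_width: 0.536
grasp_force: 61.3
```

```bash
python3 avg.py
```

```text
F avg [-1.25 -0.    0.68] Ty 0.146
t 12.4 tcp mm [78.7 -1.2 60.2] tilt 11.8 F clamp [-0.84 -0.26  0.39] T [0.04 0.13 0.02] w 0.534 g 61.3 q [ 0.07 -0.09  2.1  -0.23  1.12 -0.03]
(array([-0.2 ,  0.  ,  1.46]), -1.0)
```

Call:
play_rows([
  [-2,0,0.5,0,0.2,0],
  [-2,0,0.5,0,0.3,0],
  [-2,0,0.5,0,0.3,0],
  [-2,0,0.5,0,0.4,0],
  [0,0,0,0,0,0],
])

```text
time: 12.82
tool_pos: [0.4794, 0.0431, 0.0598]
tool_rot: [0.071, 0.635, 0.767, -0.059]
contact_force: [-0.1, 2.0, -0.6]
gripper_width: 0.535
grasp_force: 61.2
```

```bash
python3 avg.py
```

```text
F avg [ 1.01  0.06 -0.97] Ty -0.231
t 13.12 tcp mm [70.2 -1.3 59.9] tilt 10.6 F clamp [-0.32  0.61 -0.63] T [ 0.04 -0.12  0.02] w 0.534 g 61.3 q [ 0.04 -0.1   2.1  -0.2   1.12 -0.06]
(array([-0.26,  0.  ,  1.31]), -1.0)
```

Call:
play_rows([
  [-2,0,0.6,0,0.6,0],
  [-2,0,0.7,0,0.9,0],
  [0,0,0,0,0,0],
  [0,0,0,0,0,0],
])

```text
time: 13.45
tool_pos: [0.4802, 0.0391, 0.0592]
tool_rot: [0.061, 0.636, 0.768, -0.051]
contact_force: [-0.5, 1.8, -2.1]
gripper_width: 0.536
grasp_force: 61.3
```

```bash
python3 avg.py
```

```text
F avg [ 1.53  0.3  -0.95] Ty -0.443
t 13.75 tcp mm [66.2 -1.3 59.3] tilt 9.1 F clamp [ 1.38  0.37 -0.99] T [-0.01 -0.4   0.04] w 0.534 g 61.4 q [ 0.01 -0.1   2.1  -0.17  1.12 -0.1 ]
(array([-0.32,  0.  ,  1.24]), -1.0)
```

Call:
play_rows([
  [-1,0,0.4,0,0.6,0],
  [-1,0,0.4,0,0.6,0],
  [0,0,0,0,0,0],
  [0,0,0,0,0,0],
])

```text
time: 14.08
tool_pos: [0.4805, 0.0383, 0.059]
tool_rot: [0.052, 0.636, 0.768, -0.043]
contact_force: [-3.3, 8.0, 1.1]
gripper_width: 0.533
grasp_force: 61.6
```

```bash
python3 avg.py;  python3 look.py c5
```

```text
F avg [7.19 1.11 1.11] Ty -1.132
t 14.38 tcp mm [65.2 -1.3 59. ] tilt 7.7 F clamp [7.45 1.03 0.49] T [ 0.16 -1.14  0.06] w 0.531 g 61.6 q [-0.   -0.1   2.1  -0.15  1.12 -0.13]
(array([-0.36,  0.  ,  1.21]), -1.0)
t 14.38 tcp mm [65.2 -1.3 59. ] tilt 7.7 F clamp [7.45 1.03 0.49] T [ 0.16 -1.14  0.06] w 0.531 g 61.6 q [-0.   -0.1   2.1  -0.15  1.12 -0.13]
```

View pics/c5.png

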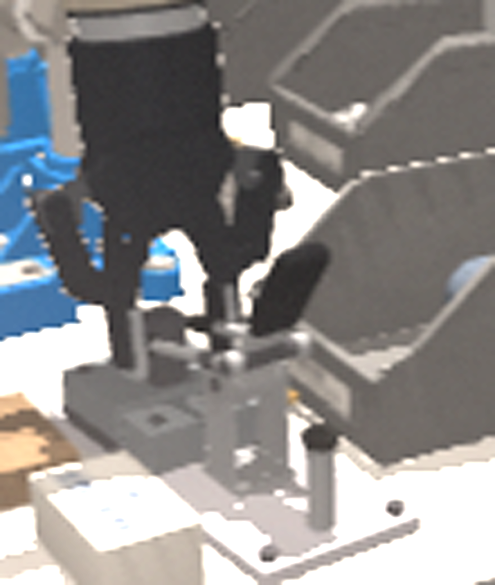

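The bar is against the post, and the lever has been drawn to about 1 rad (grip at (290,290) in the crop). I'll ease off and release.

Call:
play_rows([
  [0.5,0,0,0,0,0],
  [0,0,0,0,0,0],
  [0,0,0,0,0,0],
])

```text
time: 14.68
tool_pos: [0.4805, 0.0383, 0.059]
tool_rot: [0.052, 0.636, 0.768, -0.044]
contact_force: [-1.3, 5.3, 0.4]
gripper_width: 0.538
grasp_force: 61.6
```

Call:
play_rows([
  [0,0,0,0,0,0],
  [0,0,0,0,0,0],
  [0,0,0,0,0,0],
  [0,0,0,0,0,0],
  [0,0,0,0,0,0],
], hand=85)

```text
time: 15.1
tool_pos: [0.4808, 0.0375, 0.059]
tool_rot: [0.053, 0.636, 0.768, -0.044]
contact_force: [-0.7, -0.1, -0.2]
gripper_width: 1.001
grasp_force: 0.0
```

```bash
python3 avg.py;  python3 - <<'E'
from plan import *
for r in rows([W((.068,-.001,.12)),W((.06,-.001,.21))],[Rgoal(7),Rgoal(10)],[3,3]): print(r)
E
```

```text
F avg [-0.37 -0.26 -0.29] Ty -0.091
t 15.4 tcp mm [64.7 -1.3 58.8] tilt 7.9 F clamp [-0.24 -0.12 -0.54] T [ 0.01 -0.11 -0.01] w 0.995 g 0.0 q [-0.   -0.1   2.1  -0.15  1.12 -0.12]
(array([-0.36,  0.  ,  1.21]), -1.0)
[-1.7, -0.1, -20.3, -0.0, 0.3, -0.1]
[-1.6, -0.1, -20.4, -0.0, 0.3, -0.1]
[-1.5, -0.1, -20.4, -0.0, 0.3, -0.1]
[-6.3, 0.0, -29.5, 0.0, -1.0, 0.0]
[-6.8, -0.0, -29.3, 0.0, -1.0, 0.0]
[-7.3, -0.0, -29.2, 0.0, -1.0, 0.0]
```

Call:
play_rows([
  [-1.6,0,-20.4,0,0.3,0],
  [-1.6,0,-20.4,0,0.3,0],
  [-1.6,0,-20.4,0,0.3,0],
  [-6.3,0,-29.5,0,-1,0],
  [-6.8,0,-29.3,0,-1,0],
])

```text
time: 15.82
tool_pos: [0.4803, 0.0356, 0.1806]
tool_rot: [0.06, 0.636, 0.768, -0.051]
contact_force: [0.7, 0.1, 1.2]
gripper_width: 0.996
grasp_force: 0.0
```

Call:
play_rows([
  [-7,0,-29,0,-1,0],
  [0,0,0,0,0,0],
  [0,0,0,0,0,0],
  [0,0,0,0,0,0],
  [0,0,0,0,0,0],
], hand=0)

```text
time: 16.23
tool_pos: [0.4804, 0.0335, 0.208]
tool_rot: [0.066, 0.635, 0.767, -0.057]
contact_force: [0.1, 0.7, 0.6]
gripper_width: 0.296
grasp_force: 0.0
```

```bash
python3 look.py c6
python3 - <<'E'
from plan import *
s=grab('side'); f=lambda q:((proj(s,W(q))-[195,130])*4.5).round()
for th in(.8,.9,1.,1.1,1.2):
    m=mech(th,th-.2); u=np.array([-np.cos(th),0,np.sin(th)])
    print(th,f(m['tip']),f(m['grip0']),f(m['pin']),'bar end',f(m['bar']+[0,.019,0]))
E
```

```text
t 16.23 tcp mm [ 60.6  -0.4 208. ] tilt 10.0 F clamp [ 0.65 -0.21  0.56] T [-0.01 -0.05 -0.  ] w 0.296 g 0.0 q [ 0.01 -0.28  1.99 -0.17  1.41 -0.15]
0.8 [319. 281.] [273. 337.] [264. 362.] bar end [125. 343.]
0.9 [310. 263.] [269. 330.] [262. 357.] bar end [123. 339.]
1.0 [299. 247.] [265. 323.] [260. 352.] bar end [122. 335.]
1.1 [289. 232.] [260. 317.] [258. 348.] bar end [120. 331.]
1.2 [277. 218.] [256. 311.] [256. 344.] bar end [118. 327.]
```

View pics/c6.png

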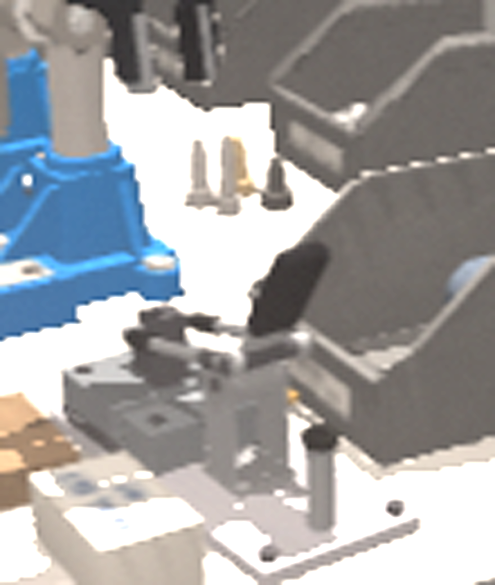

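The lever stands at about 0.95 rad, with its tip at (313,246). The bar, around (125–145, 315–338), sits in behind the keeper's lip. Next I'll bring the shut fingertips over the grip.

```bash
cat > press.py <<'E'
from plan import *
def tcp(th,gap=0,k=30/.97,r=.080,y=-.002):
    t=k*th; a=np.radians(t); e=.011*np.sin(th-a)
    u=np.array([-np.cos(th),0,np.sin(th)]);n=np.array([np.sin(th),0,np.cos(th)])
    return W(np.array([0,y,.064])+r*u+(.006+e+gap)*n+.014*np.array([np.sin(a),0,np.cos(a)])),Rgoal(t)
def seq(ths,gap=0,n=None):
    g=[tcp(t,gap) for t in ths]; return rows([x[0] for x in g],[x[1] for x in g],n or [1]*len(g))
E
python3 - <<'E'
from press import *
for r in seq([.97],.018,[5]): print(r)
E
```

```text
[-13.1, 0.4, 12.4, -0.0, -4.0, -0.0]
[-12.2, 0.4, 13.2, -0.0, -4.0, -0.0]
[-11.2, 0.4, 14.1, -0.0, -4.0, -0.0]
[-10.2, 0.4, 14.8, -0.0, -4.0, -0.0]
[-9.1, 0.3, 15.5, -0.0, -4.0, -0.0]
```

Call:
play_rows([
  [-13.1,0.4,12.4,0,-4,0],
  [-12.2,0.4,13.2,0,-4,0],
  [-11.2,0.4,14.1,0,-4,0],
  [-10.2,0.4,14.8,0,-4,0],
  [-9.1,0.3,15.5,0,-4,0],
])

```text
time: 16.75
tool_pos: [0.497, -0.0405, 0.159]
tool_rot: [0.2, 0.615, 0.744, -0.166]
contact_force: [0.0, -0.2, 0.3]
gripper_width: 0.001
grasp_force: 0.0
```

Call:
play_rows([
  [0,0,0,0,0,0],
  [0,0,0,0,0,0],
])

```text
time: 16.92
tool_pos: [0.4959, -0.0395, 0.1582]
tool_rot: [0.197, 0.616, 0.745, -0.166]
contact_force: [0.3, 0.3, 0.6]
gripper_width: 0.004
grasp_force: 0.0
```

Run:
```python
from press import *
show()
for r in seq([.95,.9,.85,.8,.75]): print(r)
```

```text
t 16.92 tcp mm [-14.1  -1.7 158.2] tilt 29.9 F clamp [ 0.24 -0.34  0.62] T [-0.05 -0.23 -0.  ] w 0.004 g 0.0 q [ 0.03 -0.19  2.06 -0.55  1.24  0.02]
[-9.3, 0.4, 17.7, -0.3, 0.5, -0.1]
[-2.6, -0.0, 3.7, 0.0, 1.5, -0.0]
[-2.5, 0.0, 3.7, 0.0, 1.5, -0.0]
[-2.4, -0.0, 3.8, -0.0, 1.5, -0.0]
[-2.3, 0.0, 3.8, 0.0, 1.5, -0.0]
```

Call:
play_rows([
  [-3.1,0,5.9,0,0.2,0],
  [-3.1,0,5.9,0,0.2,0],
  [-3.1,0,5.9,0,0.1,0],
  [-2.6,0,3.7,0,1.5,0],
  [-2.5,0,3.7,0,1.5,0],
])

```text
time: 17.33
tool_pos: [0.5023, -0.0644, 0.1457]
tool_rot: [0.176, 0.621, 0.75, -0.145]
contact_force: [-0.2, 3.5, -0.1]
gripper_width: 0.001
grasp_force: 1.2
```

Run:
```python
from press import *
show()
for r in seq([.8,.75,.7,.65,.6,.55,.5]): print(r)
```

```text
t 17.33 tcp mm [-39.7  -3.2 145.7] tilt 26.3 F clamp [ 3.44 -0.47 -0.12] T [-0.03 -0.67 -0.04] w 0.001 g 1.2 q [-0.05 -0.18  2.05 -0.48  1.19 -0.07]
[-0.6, -1.2, 5.5, -0.0, 1.6, -0.2]
[-2.3, 0.0, 3.8, 0.0, 1.5, 0.0]
[-2.2, -0.0, 3.9, 0.0, 1.5, -0.0]
[-2.1, -0.0, 3.9, -0.0, 1.5, 0.0]
[-2.0, 0.0, 4.0, 0.0, 1.5, -0.0]
[-1.9, 0.0, 4.0, 0.0, 1.5, -0.0]
[-1.8, 0.0, 4.0, -0.0, 1.5, -0.0]
```

Call:
play_rows([
  [-2.4,0,3.8,0,1.5,0],
  [-2.3,0,3.8,0,1.5,0],
  [-2.2,0,3.9,0,1.5,0],
  [0,0,0,0,0,0],
])

```text
time: 17.67
tool_pos: [0.5044, -0.0762, 0.1385]
tool_rot: [0.147, 0.627, 0.755, -0.121]
contact_force: [-0.1, 1.7, 0.7]
gripper_width: -0.0
grasp_force: 0.9
```

Run:
```python
from press import *
show(); print(L(tcp(.7)[0]))
for r in seq([.65,.6,.55,.5,.45,.4]): print(r)
```

```text
t 17.67 tcp mm [-51.8  -3.  138.5] tilt 21.9 F clamp [ 1.69 -0.26  0.66] T [-0.11 -0.45  0.07] w -0.0 g 0.9 q [-0.11 -0.17  2.05 -0.4   1.18 -0.16]
[-0.04991697 -0.00200014  0.13580254]
[0.6, -1.0, 5.7, -0.0, 1.8, -0.3]
[-2.0, 0.0, 4.0, 0.0, 1.5, -0.0]
[-1.9, 0.0, 4.0, 0.0, 1.5, -0.0]
[-1.8, 0.0, 4.0, -0.0, 1.5, -0.0]
[-1.7, -0.0, 4.1, 0.0, 1.5, 0.0]
[-1.5, -0.0, 4.1, -0.0, 1.5, -0.0]
```

Call:
play_rows([
  [0,0,5,0,1.5,0],
  [-1.5,0,4,0,1.5,0],
  [-1.9,0,4,0,1.5,0],
  [0,0,0,0,0,0],
])

```text
time: 18.0
tool_pos: [0.5062, -0.0839, 0.1279]
tool_rot: [0.118, 0.631, 0.761, -0.097]
contact_force: [1.3, 0.6, 1.8]
gripper_width: 0.002
grasp_force: 0.8
```

Run:
```python
from press import *
show(); print(L(tcp(.55)[0]))
for r in seq([.5,.45,.4,.35,.3,.25]): print(r)
```

```text
t 18.0 tcp mm [-59.7  -3.3 127.9] tilt 17.5 F clamp [ 0.35 -1.4   1.81] T [-0.14 -0.09  0.05] w 0.002 g 0.8 q [-0.16 -0.15  2.04 -0.31  1.17 -0.24]
[-0.05953454 -0.00200014  0.12666604]
[-1.2, -1.3, 5.2, 0.0, 2.1, -0.3]
[-1.7, -0.0, 4.1, 0.0, 1.5, 0.0]
[-1.5, -0.0, 4.1, -0.0, 1.5, -0.0]
[-1.4, 0.0, 4.1, -0.0, 1.5, 0.0]
[-1.3, -0.0, 4.2, 0.0, 1.5, -0.0]
[-1.2, 0.0, 4.2, -0.0, 1.5, -0.0]
```

Call:
play_rows([
  [-1.2,0,5,0,2,0],
  [-1.7,0,4.1,0,1.5,0],
  [-1.5,0,4.1,0,1.5,0],
  [0,0,0,0,0,0],
])

```text
time: 18.33
tool_pos: [0.5073, -0.0915, 0.1159]
tool_rot: [0.084, 0.634, 0.765, -0.069]
contact_force: [1.0, 0.8, 1.0]
gripper_width: -0.0
grasp_force: 0.4
```

```bash
python3 look.py c7
python3 - <<'E'
from press import *
show(); print(L(tcp(.4)[0]))
for r in seq([.35,.3,.25,.2,.15,.1,.05,0]): print(r)
E
```

```text
t 18.33 tcp mm [-67.3  -3.  115.9] tilt 12.6 F clamp [ 0.61 -1.18  0.96] T [-0.08 -0.06  0.05] w -0.0 g 0.4 q [-0.22 -0.13  2.03 -0.22  1.17 -0.33]
t 18.38 tcp mm [-66.9  -2.8 115.8] tilt 12.6 F clamp [-0.31  0.42  0.36] T [-0.02 -0.08 -0.  ] w 0.001 g 0.3 q [-0.22 -0.13  2.03 -0.22  1.17 -0.33]
[-0.06756955 -0.00200014  0.11620931]
[-2.1, -0.8, 3.9, -0.0, 1.8, -0.3]
[-1.3, -0.0, 4.2, 0.0, 1.5, 0.0]
[-1.2, 0.0, 4.2, -0.0, 1.5, -0.0]
[-1.1, -0.0, 4.2, -0.0, 1.5, -0.0]
[-1.0, 0.0, 4.2, 0.0, 1.5, -0.0]
[-0.9, 0.0, 4.2, 0.0, 1.5, -0.0]
[-0.8, 0.0, 4.2, 0.0, 1.5, -0.0]
[-0.7, -0.0, 4.3, -0.0, 1.5, 0.0]
```

View pics/c7.png

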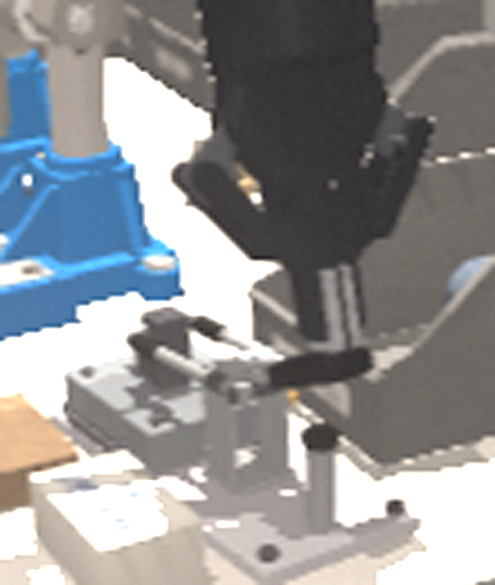

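The lever is at about 0.4 rad. The bar end has only moved from (130,335) to (138,342), which fits it being hooked and drawn back. I'll continue over centre.

Call:
play_rows([
  [-2,0,4,0,1.6,0],
  [-1.3,0,4.2,0,1.5,0],
  [-1.2,0,4.2,0,1.5,0],
  [0,0,0,0,0,0],
])

```text
time: 18.72
tool_pos: [0.5077, -0.0975, 0.1036]
tool_rot: [0.053, 0.636, 0.768, -0.045]
contact_force: [-0.7, -0.0, -0.8]
gripper_width: -0.001
grasp_force: 0.0
```

Run:
```python
from press import *
show(); print(L(tcp(.25)[0]))
for r in seq([.2,.15,.1,.05,0]): print(r)
```

```text
t 18.72 tcp mm [-73.3  -2.2 103.6] tilt 7.9 F clamp [ 0.11  0.7  -0.76] T [ 0.02 -0.04 -0.03] w -0.001 g 0.0 q [-0.27 -0.1   2.01 -0.14  1.17 -0.41]
[-0.07383772 -0.00200014  0.10470203]
[-1.8, -0.2, 3.2, -0.1, 1.7, -0.2]
[-1.0, 0.0, 4.2, 0.0, 1.5, -0.0]
[-0.9, 0.0, 4.2, 0.0, 1.5, -0.0]
[-0.8, 0.0, 4.2, 0.0, 1.5, -0.0]
[-0.7, -0.0, 4.3, -0.0, 1.5, 0.0]
```

Call:
play_rows([
  [-1.8,0,3.2,0,1.7,0],
  [-1,0,4.2,0,1.5,0],
  [-0.9,0,4.2,0,1.5,0],
  [0,0,0,0,0,0],
])

```text
time: 19.05
tool_pos: [0.5085, -0.1022, 0.0924]
tool_rot: [0.021, 0.638, 0.77, -0.019]
contact_force: [-1.4, 0.3, 0.2]
gripper_width: 0.005
grasp_force: 0.0
```

```bash
python3 avg.py|head -2
python3 - <<'E'
from press import *
print(L(tcp(.1)[0]))
for r in seq([.05,0]): print(r)
E
```

```text
F avg [ 0.14 -0.13  0.01] Ty -0.032
t 19.35 tcp mm [-77.6  -2.8  93.4] tilt 3.2 F clamp [ 0.28 -0.15 -0.33] T [-0.03  0.03 -0.01] w -0.002 g 0.0 q [-0.32 -0.07  2.   -0.05  1.18 -0.48]
[-0.07820088 -0.00200014  0.09243983]
[-1.3, -0.8, 5.2, 0.0, 1.7, -0.2]
[-0.7, -0.0, 4.3, -0.0, 1.5, 0.0]
```

Call:
play_rows([
  [0,0,4,0,1.5,0],
  [0,0,3,0,1.5,0],
  [0,0,1,0,0,0],
  [0,0,0,0,0,0],
])

```text
time: 19.68
tool_pos: [0.5089, -0.1025, 0.0847]
tool_rot: [0.001, 0.638, 0.77, -0.001]
contact_force: [0.0, -0.1, 0.0]
gripper_width: -0.001
grasp_force: 0.0
```

Call:
play_rows([
  [0,0,0.8,0,0,0],
  [0,0,0,0,0,0],
])

```text
time: 19.85
tool_pos: [0.5091, -0.1023, 0.0842]
tool_rot: [0.001, 0.638, 0.77, -0.001]
contact_force: [-0.5, -0.6, -0.3]
gripper_width: 0.001
grasp_force: 0.0
```

```bash
python3 avg.py|head -2; python3 look.py c8
```

```text
F avg [-0.06  0.02  0.14] Ty 0.002
t 20.15 tcp mm [-78.3  -2.8  84.4] tilt 0.2 F clamp [-0.48  0.65  0.54] T [ 0.02 -0.01 -0.01] w -0.001 g 0.0 q [-0.34 -0.04  1.99 -0.    1.19 -0.53]
t 20.15 tcp mm [-78.3  -2.8  84.4] tilt 0.2 F clamp [-0.48  0.65  0.54] T [ 0.02 -0.01 -0.01] w -0.001 g 0.0 q [-0.34 -0.04  1.99 -0.    1.19 -0.53]
```

View pics/c8.png

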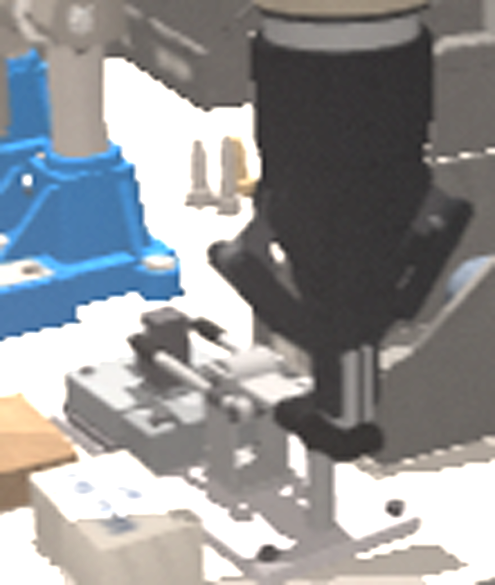

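The lever is down on its stop post near (330,440), and the loop runs from the pin to the keeper with its bar end at (138,342). That was my eleventh picture, one over the limit of 10, so I won't view any more. A gentle press will confirm the stop.

Call:
play_rows([
  [0,0,0.8,0,0,0],
  [0,0,0,0,0,0],
  [0,0,0,0,0,0],
])

```text
time: 20.45
tool_pos: [0.5093, -0.1024, 0.0836]
tool_rot: [0.001, 0.638, 0.77, -0.001]
contact_force: [0.7, -0.4, 0.8]
gripper_width: -0.001
grasp_force: 0.4
```

Call:
play_rows([
  [0,0,0.8,0,0,0],
  [0,0,0,0,0,0],
  [0,0,0,0,0,0],
])

```text
time: 20.7
tool_pos: [0.5095, -0.1024, 0.0832]
tool_rot: [0.002, 0.638, 0.77, -0.001]
contact_force: [-0.8, 0.0, 4.2]
gripper_width: 0.002
grasp_force: 2.1
```

```bash
python3 avg.py|head -2
```

```text
F avg [1.2  1.08 5.04] Ty -0.179
t 21.0 tcp mm [-78.4  -3.   83.2] tilt 0.2 F clamp [1.37 1.11 5.68] T [ 0.19 -0.21  0.  ] w -0.003 g 2.7 q [-0.34 -0.04  1.99 -0.    1.19 -0.53]
```

The lever is firm on its stop at 5 N, and the tip height of about 69–70 mm matches a flat grip. I'll retract and hand in.

Call:
play_rows([
  [0,0,-10,0,0,0],
  [0,0,-25,0,0,0],
  [0,0,-30,0,0,0],
  [0,0,-20,0,0,0],
  [0,0,0,0,0,0],
])

```text
time: 21.42
tool_pos: [0.5118, -0.1031, 0.1734]
tool_rot: [0.006, 0.638, 0.77, 0.0]
contact_force: [0.9, 0.8, 1.2]
gripper_width: -0.002
grasp_force: 0.0
```

Call:
play_rows([
  [0,0,0,0,0,0],
  [0,0,0,0,0,0],
  [0,0,0,0,0,0],
])

```text
time: 21.67
tool_pos: [0.5079, -0.1017, 0.1657]
tool_rot: [-0.0, 0.638, 0.77, -0.002]
contact_force: [-0.1, -0.6, -0.1]
gripper_width: 0.002
grasp_force: 0.0
```

Run:
```python
from h import *
show(); s=grab('side')
# lever flat check: dark grip pixels
hsv=s['image'].max(2); x,y=195,130
m=(hsv<45).astype(np.uint8); 
n,l,st,c=cv2.connectedComponentsWithStats(m[y:y+130,x:x+110])
for i in range(1,n):
    if st[i,4]>40: print(st[i],(c[i]*4.5).round())
f=lambda q:((proj(s,W(q))-[195,130])*4.5).round()
for th in(0,.1,.3): print(th,f(np.array([0,0,.064])+.0675*np.array([-np.cos(th),0,np.sin(th)])))
print(manip.job_done())
```

```text
t 21.67 tcp mm [-77.4  -1.7 165.7] tilt 0.1 F clamp [-0.54  0.21 -0.11] T [0.03 0.01 0.01] w 0.002 g 0.0 q [-0.34 -0.14  1.94 -0.    1.35 -0.53]
[  49    0   56   54 1445] [340.  82.]
[62 92 23 10 93] [338. 438.]
0 [323. 423.]
0.1 [323. 409.]
0.3 [319. 381.]
the job is handed in; nothing more can be done
None
```

The latch is closed with the lever flat and firm on its stop, the bar looked hooked in the keeper, and the job is handed in with the arm clear; I did not measure the sliding half's gap, and I viewed 11 pictures against the limit of 10.

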